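Wedge a model garage's deck up to the height stop

ROBOT

A 7-joint arm with a two-finger parallel gripper is mounted at the origin on the work surface. World frame = base frame: x ahead of the robot, y to its left, z up, the work surface at z = 0. Lengths are in m, angles in rad, forces in N, time in s.
With the tool pointing down it reaches from about 0.375 to 0.925 m from the base axis. Payload 3.1 kg.
Tool frame: the origin (TCP) lies between the finger pads; the fingertips stand 19 mm ahead of it and the grasp point (between the pads) is the TCP; z points along the fingers, y is the line along which they close (so a half turn about z gives the same grasp; the last joint's range is limited). The gripper opens to 85 mm and grips with 20 to 120 N. Pads are 22 mm wide; open, the fingers measure 114 mm over their backs; the gripper's body (76 mm by 85 mm) begins 54 mm behind the grasp point. The pads swing forward as they close: fully open they stand 13 mm farther back than shut.
Start: joints at [1.135, 0.383, 0.044, 1.598, -0.018, 1.161, -0.05], TCP at [0.215, -0.613, 0.25] pointing down, gripper open.
Joint ranges: [-2.61, 2.61], [-0.41, 2.15], [-1.48, 1.57], [0, 2.5], [-1.57, 4.71], [0.05, 1.97], [-2.85, 2.85]. Speed limits (rad/s): [2.79, 2.79, 3.14, 3.14, 3.14, 3.14, 3.14].

INTERFACE

Orientations are given as a unit quaternion [x, y, z, w].
In Python, from bench import move_ptp, movel, move_j, move_gripper, pause, inverse_kinematics, read_camera, camera_params, MotionError, sign_off, look_for, tip_of, read_time_s, read_qpos, read_joint_vel, read_effort, read_eef_pos, read_tcp_rot, read_ft_force, read_ft_torque, read_finger_gap, read_grasp_force gives the robot as it stands. Calls block until the motion is done:
- move_ptp(position, orientation): joint-space move of the TCP to a pose.
- movel(position, orientation=None, speed=0.15): straight line of the TCP; orientation=None keeps the orientation; speed is the mean speed in m/s.
- move_j(angles): joint-space move.
- move_gripper(opening, effort=None): finger opening in m; effort is the grip in N (None keeps the last); returns when the fingers have stopped.
- pause(seconds).
- inverse_kinematics(position, orientation): joint angles nearest the present ones, or None.
- read_camera(name): name is "scene" or "top" or "wrist"; returns the picture (420x560x3 uint8, red, green, blue); there is no depth.
- camera_params(name): a dict with "K" (3x3 intrinsics, pixels), "camera_from_world" (4x4, takes a point from world to camera coordinates). Camera axes: x right, y down, z forward; pixel columns grow to the right and rows downward; lengths in m; the calibration is good to about 2 mm. A picture is of the moment at which its call begins: read the wrist's pose just before it. camera_params takes no time and is no camera call; for the wrist camera it gives the pose at the moment of the call.
A pose or a line that the arm cannot do raises MotionError and nothing moves.
- sign_off(): hands the job in; it is judged then, once.
Trained networks look in the newest picture that a camera, given by its name, has taken for a name from the list of things; names that differ only in an ending like _2 or _b are one class to them, and where a whole thing is asked for, a point or a joint stands for the part that bears it (a point fixed in the world has none). Each returns a list of dicts, best first, with "confidence" (0 to 1); they miss things now and then, are a little off and sometimes report something else, mostly with a low value. They report only what shows in the picture. A call takes as long as a camera call.
- look_for(camera, name): "at" ([column, row] in pixels, amid what is visible of it).
- tip_of(camera, name): "at" ([column, row] in pixels: a listed point, or the origin of a listed thing).
Readings, each from a call of its own:
- read_time_s(): time.
- read_qpos(): joint angles.
- read_joint_vel(): joint speeds.
- read_effort(): joint torques, N m.
- read_eef_pos(): TCP position.
- read_tcp_rot(): TCP orientation.
- read_ft_force(): force on the tool from outside, world axes, zero at the start.
- read_ft_torque(): the same for the moment, N m.
- read_finger_gap(): finger opening in m.
- read_grasp_force(): force on a finger pad.
Only numpy, scipy, OpenCV 4.12 (cv2) and the standard library are available. Lean on these libraries where they do the work, as an engineer would, in place of code of your own. Each camera call takes 0.05 s, during which the arm holds its last target. There are 200 camera calls.

TASK

Prop the parking deck of the model garage for gluing: pick up the tapered wooden wedge, slide it thin end first under the middle of the deck's front edge, and push it in until the deck comes up snug against the underside of the steel bridge bar and stays there, pressed lightly against the bar when you let go. Go gently - the thin bar must not be jammed hard - lift the deck with the wedge alone, and leave the brick, tape, offcut and glue bottle where they are.

Things in the scene. Friction and masses are not known exactly. Their poses are not given: they have to be found in the camera images.
- wedge_grip (a point): Wooden wedge like a big door wedge, 174 mm long, 40 wide, 0.14 kg, flat on the cutting mat. At its thick end is a grip block 34 mm long, 40 wide, 48 high with upright sides; this is the block's centre, 24 mm above the underside. x points to the thin end, z up. From the block's face (x = 17 mm) to the thin end (x = 157) the top slopes down evenly, 1 in 4, from 39 to 4 mm thick.
- wedge_tip (a point): Middle of the wedge's thin end, 157 mm along x from the block's centre, 2 mm above the underside; same axes.
- jig: Model garage with its plywood jig, fixed. Origin: on the mat's top (3 mm above the table), below the middle of the deck's front edge. x points level, inwards under the deck, the way the wedge goes; z up. Two ledges 16 mm high carry the deck and leave an opening 80 mm wide (y -40 to 40) for the wedge. Cheeks beside the deck: 34 mm high, out to y = +-71. Garage wall: x = 162, 90 mm high.
- deck_edge (a point): Middle of the top front edge of the parking deck, a loose plywood board 160 mm long, 120 wide, 12 thick, 0.3 to 0.6 kg, with a toy car on it. At rest its underside is 16 mm above the mat. Lifted by the wedge at the front, it tilts about its far edge, which stays on the ledges against the garage wall. x as the jig's.
- under_bar (a point): Point on the resting deck's top below the bridge bar, fixed to the jig. The bar (the stop) is thin steel, 10 mm along x, 12 high, 5 to 15 mm behind the deck's front edge, across its whole width on two posts at y = +-82 mm, its top, with the posts, up to 60 mm above the mat. It is set anew each time, rigidly: its underside is 6 to 14 mm above this point, and that gap is not measured.
- throat (a point): Middle of the opening under the deck's front edge, 8 mm above the mat; axes as the jig's. Pushing the wedge in takes a few N while it only lifts the deck; once the deck meets the bar the push climbs by roughly 1 N for each N on the bar, within a few mm. A few N on the bar is right, over 20 N jams it. Friction then holds the wedge where it is left.
- brick: Red brick, 92 x 190 x 57 mm, a bystander. Origin at the centre of its underside.
- tape: Roll of tape, 96 mm across, 24 mm high, lying flat, a bystander. Origin at the centre of its underside.
- offcut: Plain wooden offcut of even thickness, 40 x 100 x 28 mm, a bystander. Origin at the centre of its underside.
- glue: White glue bottle standing upright, 52 mm across, 130 mm high, a bystander. Origin at the centre of its underside.

How it is judged:
By the outcome, as a careful person would: the job done as asked, in the order asked, and still so for the second after the job is handed in, with the robot touching nothing.
It also fails if it takes over 61 s, if anything falls off the work surface, if the arm or the gripper's body presses on something with over 40 N, if the wrist force passes 120 N, or if a joint passes its speed limit or range.

## Working session

There is one attempt and no reset: what is moved stays moved. The work goes in short steps, each a Python script; the robot and the scene stay as the last script left them, time stands still between calls to the robot, and variables do not carry over. Pictures are saved under pics/ and viewed, at most 10 in all, crops included, and the job is handed in when it is done.

```bash
mkdir -p pics
cat > h.py <<'E'
from bench import *
import numpy as np, cv2
from scipy.spatial.transform import Rotation as R
def ray(cam,uv,z):
    p=camera_params(cam);K=np.array(p["K"]);T=np.array(p["camera_from_world"])
    d=T[:3,:3].T@np.linalg.solve(K,[uv[0],uv[1],1]);c=-T[:3,:3].T@T[:3,3]
    return c+d*(z-c[2])/d[2]
def tri(obs):
    A=[];b=[]
    for cam,uv in obs:
        p=camera_params(cam);P=np.array(p["K"])@np.array(p["camera_from_world"])[:3]
        for i in (0,1):
            r=uv[i]*P[2]-P[i];r=r/np.linalg.norm(r[:3]);A.append(r[:3]);b.append(-r[3])
    return np.linalg.lstsq(np.array(A),np.array(b),rcond=None)[0]
def save(cam,name):
    im=read_camera(cam);cv2.imwrite(f"pics/{name}.png",im[:,:,::-1]);return im
E
cat > a.py <<'E'
from h import *
for c in("top","scene"): save(c,c+"0")
Z=dict(wedge_grip=.027,wedge_tip=.005,jig=.003,deck_edge=.031,under_bar=.031,throat=.011,brick=.003,tape=.003,offcut=.003,glue=.003)
for n,z in Z.items():
    o=[]
    for c in("top","scene"):
        r=tip_of(c,n)
        for q in r[:2]: print(n,c,np.round(q["at"],1),round(q["confidence"],2),np.round(ray(c,q["at"],z),4))
        if r:o.append((c,r[0]["at"]))
    if len(o)==2: print("   tri",np.round(tri(o),4))
print(read_time_s(),np.round(read_tcp_rot(),3))
E
python3 a.py
```

```text
wedge_grip top [175.  273.8] 0.81 [0.4817 0.3221 0.027 ]
wedge_grip scene [332.3 154.4] 0.72 [0.4922 0.3254 0.027 ]
   tri [0.4841 0.3279 0.017 ]
wedge_tip top [260.7 292.2] 0.9 [0.449 0.177 0.005]
wedge_tip scene [264.9 173.9] 0.97 [0.4479 0.1667 0.005 ]
   tri [0.447  0.1728 0.0013]
deck_edge top [387.4 227.7] 0.68 [ 0.5549 -0.0423  0.031 ]
deck_edge top [343.4 335.7] 0.41 [0.3754 0.0384 0.031 ]
deck_edge scene [202.7 241.9] 0.82 [ 0.56   -0.0451  0.031 ]
deck_edge scene [267.3 174.5] 0.71 [0.4713 0.1597 0.031 ]
   tri [ 0.5557 -0.0437  0.0241]
under_bar scene [267.8 175.1] 0.21 [0.4734 0.1597 0.031 ]
brick top [196.4 132.3] 0.84 [0.7408 0.2933 0.003 ]
brick scene [385.6 243.2] 0.83 [0.7418 0.2925 0.003 ]
   tri [0.7412 0.2935 0.0014]
tape top [313.  114.4] 0.89 [0.7704 0.0791 0.003 ]
tape scene [308.5 302.9] 0.7 [0.7732 0.0761 0.003 ]
   tri [ 0.7718  0.0783 -0.0017]
offcut top [342.3 337.5] 0.78 [0.3706 0.0379 0.003 ]
offcut scene [200.8 180. ] 0.59 [0.3876 0.0299 0.003 ]
   tri [ 0.3691  0.0359 -0.0201]
glue top [388.1 110.9] 0.93 [ 0.7742 -0.0582  0.003 ]
glue scene [249.8 338.2] 0.8 [ 0.777  -0.0567  0.003 ]
glue scene [268.8 171.6] 0.54 [0.445  0.1791 0.003 ]
   tri [ 7.756e-01 -5.750e-02  7.000e-04]
1.1 [ 0.986  0.168  0.    -0.   ]
```

```bash
python3 -c "
import cv2
for n in('top0','scene0'):
    i=cv2.imread(f'pics/{n}.png');cv2.imwrite(f'pics/{n}b.png',cv2.resize(i,(800,600),interpolation=cv2.INTER_CUBIC))"
```

```text
(no output)
```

View pics/top0b.png

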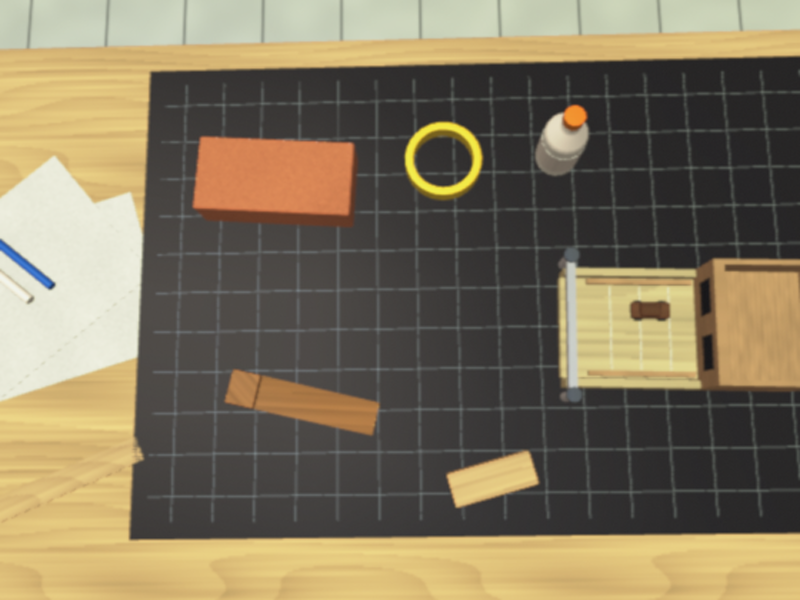

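View pics/scene0b.png

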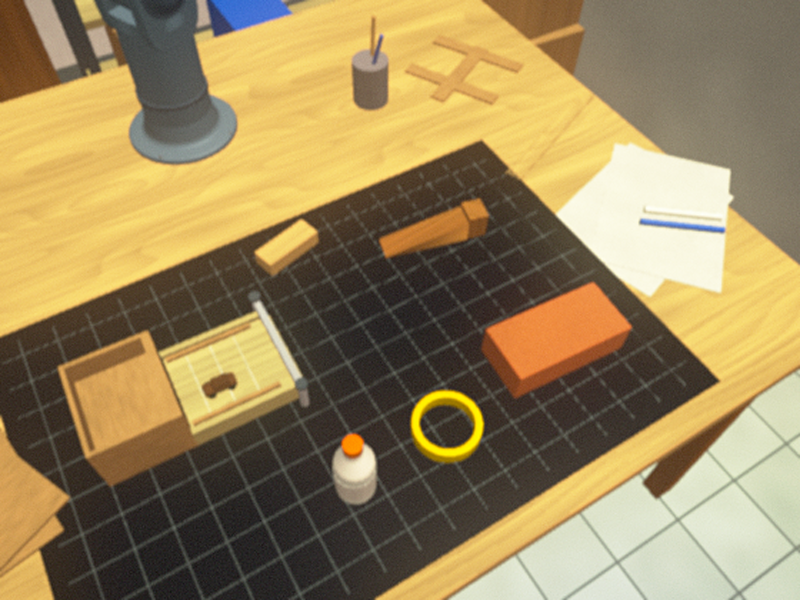

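The overhead and scene views agree with the networks. The wedge lies with its grip near (0.483, 0.324), pointing at yaw of about -103°. The jig opens toward +y at about (0.556, -0.043), and the offcut lies at (0.37, 0.04). Next I look at the jig and then the wedge from near with the wrist camera.

```bash
cat >> h.py <<'E'
def down(yaw): # tool x along yaw, z down
    c,s=np.cos(yaw),np.sin(yaw)
    return R.from_matrix(np.array([[c,s,0],[s,-c,0],[0,0,-1]])).as_quat()
E
python3 - <<'E'
from h import *
for y in(-90,90):
  for p in([.555,.06,.3],[.483,.324,.25],[.555,.03,.05]):
    q=inverse_kinematics(p,down(np.radians(y)));print(y,p,None if q is None else np.round(q,2))
y=min((-90,90),key=lambda y:abs(inverse_kinematics([.555,.06,.3],down(np.radians(y)))[6]))
print(y)
move_ptp([.555,.04,.32],down(np.radians(y)))
def est(names):
    for n,z in names.items():
        for f in(tip_of,look_for):
            for q in f("wrist",n)[:2]: print(f.__name__,n,np.round(q["at"],1),round(q["confidence"],2),np.round(ray("wrist",q["at"],z),4))
save("wrist","wj")
est(dict(deck_edge=.031,jig=.003,throat=.011))
T=np.linalg.inv(camera_params("wrist")["camera_from_world"]);print(np.round(T,3).tolist())
wy=-103 if y<0 else 77
move_ptp([.483,.30,.25],down(np.radians(wy)))
save("wrist","ww");est(dict(wedge_grip=.027,wedge_tip=.005))
print(read_time_s(),read_ft_force(),read_finger_gap())
a=cv2.imread("pics/wj.png");b=cv2.imread("pics/ww.png")
cv2.imwrite("pics/wj2.png",cv2.resize(a,(800,600)));cv2.imwrite("pics/ww2.png",cv2.resize(b,(800,600)))
E
```

```text
-90 [0.555, 0.06, 0.3] [ 0.81  0.42 -1.23  1.72  0.41  1.3   2.63]
-90 [0.483, 0.324, 0.25] [ 0.28  0.56 -1.24  1.73  0.55  1.26  2.05]
-90 [0.555, 0.03, 0.05] [-1.08  1.12  1.36  2.   -1.22  1.21 -2.34]
90 [0.555, 0.06, 0.3] [ 0.44  0.24 -0.72  1.74  0.17  1.23 -0.32]
90 [0.483, 0.324, 0.25] [ 0.31  0.61 -1.31  1.72  0.61  1.3  -1.13]
90 [0.555, 0.03, 0.05] [ 0.34  0.54 -0.56  1.93  0.4   0.78 -0.45]
90
call deck_edge [284.5 224.3] 0.96 [ 0.5583 -0.0449  0.031 ]
call deck_edge [282.9 271.8] 0.78 [ 0.5559 -0.1257  0.031 ]
call jig [280.7 329. ] 0.73 [ 0.5522 -0.2604  0.003 ]
call throat [277.1 328.2] 0.88 [ 0.5459 -0.2514  0.011 ]
[[1.0, -0.0, 0.001, 0.554], [0.0, -0.95, -0.313, 0.121], [0.001, 0.313, -0.95, 0.443], [0.0, 0.0, 0.0, 1.0]]
call wedge_grip [276.4 158.6] 0.64 [0.4839 0.3242 0.027 ]
call wedge_grip [276.7 200.5] 0.7 [0.472  0.2741 0.027 ]
call wedge_tip [278.4 265.4] 0.95 [0.4499 0.1743 0.005 ]
call wedge_tip [280.5 201.1] 0.98 [0.4743 0.2663 0.005 ]
5.3917 [ 0.94780898 -0.71023326 -0.2000745 ] 0.08539447192427287
```

View pics/wj2.png

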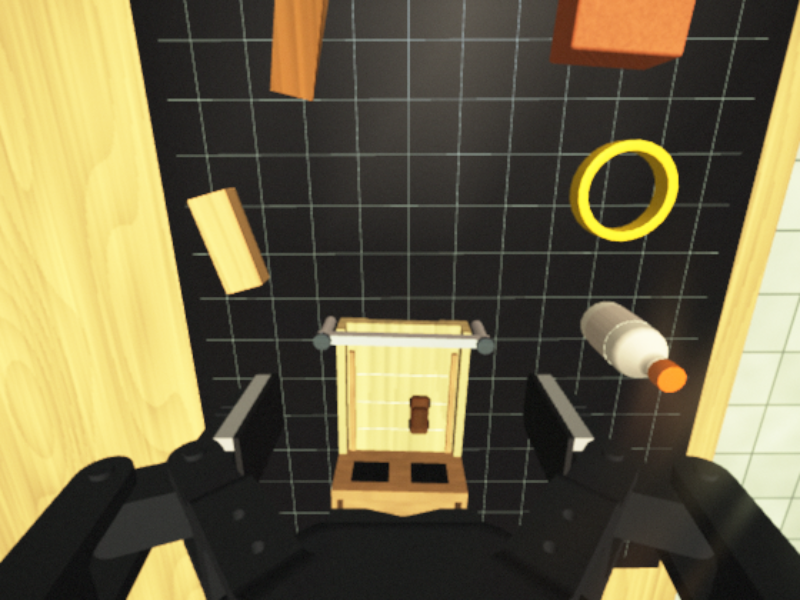

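View pics/ww2.png

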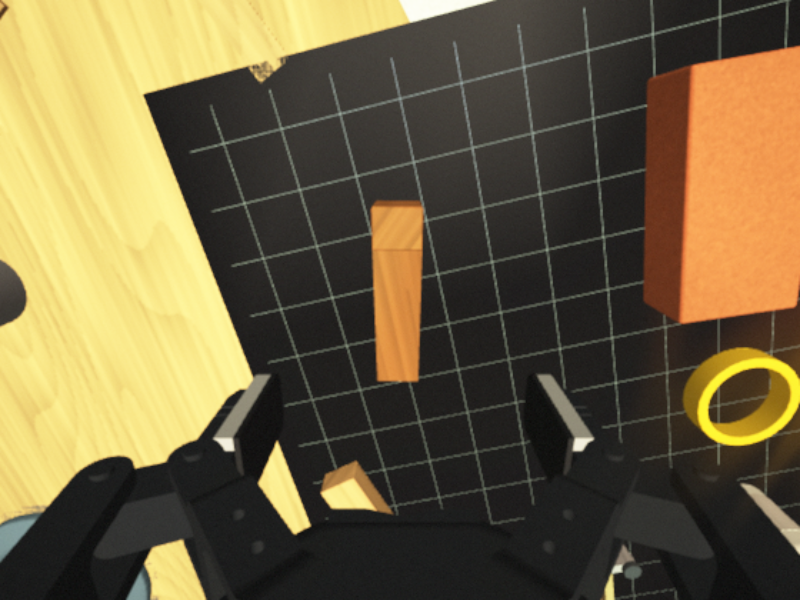

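The wrist view of the jig shows the cheek front corners at (338,319) and (470,321) and the post tops at (322,340) and (486,345). In the wedge view, the block's top spans (372,208) to (421,250) and the thin end is at (397,382), so it is aligned with the tool.

Run:
```python
from h import *
K=np.array(camera_params("wrist")["K"]);s=.7
T=np.array([[1.0,-0.0,0.001,0.554],[0.0,-0.95,-0.313,0.121],[0.001,0.313,-0.95,0.443]])
def rj(u,v,z):
    d=T[:,:3]@np.linalg.solve(K,[u*s,v*s,1]);c=T[:,3];return np.round(c+d*(z-c[2])/d[2],4)
for n,u,v,z in(("chL",338,319,.037),("chR",470,321,.037),("deckmid",403,321,.031),("postL",322,341,.063),("postR",486,345,.063),("wallL",335,453,.093),("wallR",464,454,.093)): print(n,rj(u,v,z))
for n,u,v,z in(("blk",397.2,229,.051),("bl",372,208,.051),("br",423,207,.051),("fl",373,250,.051),("fr",421,250,.051),("tip",397.5,381,.007)): print(n,np.round(ray("wrist",(u*s,v*s),z),4))
```

```text
chL [ 0.4872 -0.0396  0.037 ]
chR [ 0.624  -0.0419  0.037 ]
deckmid [ 0.5545 -0.0443  0.031 ]
postL [ 0.4746 -0.0526  0.063 ]
postR [ 0.6366 -0.057   0.063 ]
wallL [ 0.4866 -0.1612  0.093 ]
wallR [ 0.6155 -0.1625  0.093 ]
blk [0.4858 0.3264 0.051 ]
bl [0.4709 0.3462 0.051 ]
br [0.5086 0.3381 0.051 ]
fl [0.4636 0.3147 0.051 ]
fr [0.5    0.3062 0.051 ]
tip [0.4492 0.1738 0.007 ]
```

```bash
cat >> h.py <<'E'
J=np.array([.5557,-.0438]);JY=np.radians(-91.2);D=np.array([np.cos(JY),np.sin(JY)])
def at(x,z): return [*(J+x*D),z]
E
python3 - <<'E'
from h import *
q=down(np.radians(76.5))
p=np.array([.4852,.3258])
movel([*p,.13],q,.2); movel([*p,.032],q,.1)
print("ft",np.round(read_ft_force(),2))
move_gripper(.0,40); print("gap",read_finger_gap(),read_grasp_force(),np.round(read_eef_pos(),4),np.round(read_ft_force(),2))
movel([*p,.09],None,.1); pause(.3); print("lift",read_finger_gap(),np.round(read_ft_force(),2))
move_ptp(at(-.195,.09),down(JY+np.pi))
save("wrist","wg")
for n in("wedge_tip","deck_edge"):
    print(n,[(np.round(r["at"],1).tolist(),round(r["confidence"],2)) for r in tip_of("wrist",n)[:2]])
    for r in tip_of("wrist",n)[:1]: print(np.round(ray("wrist",r["at"],.063 if n=="wedge_tip" else .031),4))
print(np.round(read_eef_pos(),4),np.round(read_ft_force(),2),read_time_s())
save("top","tg")
a=cv2.imread("pics/wg.png");cv2.imwrite("pics/wg2.png",cv2.resize(a,(800,600)))
E
```

```text
ft [-0.56  0.23  0.48]
gap 0.0396638482273081 41.43080770969391 [0.4856 0.3261 0.0325] [-0.33 -0.23  2.04]
lift 0.039576949540252614 [-0.03  0.06 -2.55]
wedge_tip []
deck_edge []
[0.559  0.1536 0.0902] [-0.16 -0.11 -1.79] 9.8417
```

View pics/wg2.png

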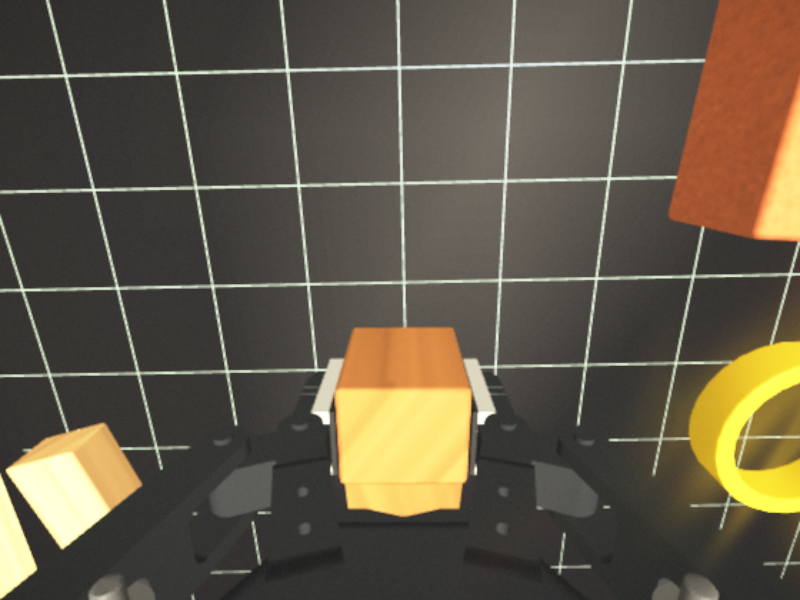

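The wedge is gripped straight, with the block's top spanning (336,388) to (470,482). Next I find the block centre relative to the TCP, then lower the wedge until it touches the mat.

Run:
```python
from h import *
e=read_eef_pos();z=e[2]+.0185
for uv in((337,389),(470,389),(336,483),(468,483)):
    w=ray("wrist",np.array(uv)*.7,z)[:2]-J; print(uv,"jig x,y",np.round([w@D,w@[-D[1],D[0]]],4))
w=np.array(e[:2])-J;print("tcp",w@D,w@[-D[1],D[0]])
movel(at(-.195,.037),None,.08); pause(.3); f0=np.array(read_ft_force());print(np.round(f0,2))
z=.037
while z>.030:
    z-=.0005; movel(at(-.195,z),None,.02); pause(.15)
    f=np.mean([read_ft_force() for _ in range(5)],0)-f0; print(round(z,4),np.round(f,2),round(read_eef_pos()[2],4))
    if f[2]>2.5: break
print(read_time_s())
```

```text
(337, 389) jig x,y [-0.2152 -0.0201]
(470, 389) jig x,y [-0.2153  0.0175]
(336, 483) jig x,y [-0.1824 -0.0219]
(468, 483) jig x,y [-0.1825  0.0186]
tcp -0.19700192079118992 -0.0006384644612045686
[-1.18  0.25 -1.88]
0.0365 [ 1.51 -0.89  0.54] 0.0365
0.036 [1.32 0.45 0.5 ] 0.036
0.0355 [1.51 0.1  0.55] 0.0355
0.035 [ 0.1  -0.52  0.24] 0.035
0.0345 [0.81 0.01 1.11] 0.0345
0.034 [ 1.26 -0.63 -0.68] 0.034
0.0335 [ 0.84 -0.17  1.22] 0.0335
0.033 [ 1.65 -0.13  0.52] 0.033
0.0325 [ 0.18 -0.74  0.93] 0.0326
0.032 [-0.49 -1.1   6.48] 0.0326
15.0
```

```bash
cat >> h.py <<'E'
def push(n=8):
    fs=[]
    for _ in range(n): fs.append(read_ft_force()); pause(.015)
    f=np.mean(fs,0); return -f[:2]@D, f[2]
E
python3 - <<'E'
from h import *
Z=.0324
movel(at(-.195,Z),None,.02)
t=read_time_s();pause(.1);print("idle",np.round(push(),2))
movel(at(-.112,Z),None,.06); print("at -112",np.round(push(),2),read_time_s())
x=-.112; base=[]
while x<-.083:
    x+=.002; movel(at(x,Z),None,.02); p=push(); base.append(p[0])
    w=np.array(read_eef_pos())[:2]-J
    print(round(x,4),np.round(p,2),round(float(w@D),4),round(float(read_eef_pos()[2]),4))
    if p[0]>9: break
print(read_time_s(),read_finger_gap())
E
```

```text
idle [-0.49  3.89]
at -112 [0.8  4.65] 17.15
-0.11 [2.2  4.12] -0.1105 0.0325
-0.108 [2.81 5.03] -0.1083 0.0325
-0.106 [2.6  5.58] -0.106 0.0325
-0.104 [2.46 5.45] -0.1038 0.0325
-0.102 [3.14 5.18] -0.102 0.0325
-0.1 [4.21 5.02] -0.1004 0.0325
-0.098 [4.82 4.74] -0.0986 0.0325
-0.096 [4.89 5.21] -0.0965 0.0325
-0.094 [4.62 5.36] -0.0945 0.0325
-0.092 [4.76 5.13] -0.0925 0.0325
-0.09 [4.72 5.1 ] -0.0905 0.0325
-0.088 [5.04 5.23] -0.0884 0.0325
-0.086 [4.71 5.08] -0.0864 0.0325
-0.084 [4.88 5.34] -0.0844 0.0325
-0.082 [4.88 5.29] -0.0824 0.0325
22.9 0.039829201013221766
```

Run:
```python
from h import *
Z=.0324; x=-.082; s=.001; b=4.85; L=[]
while x<-.035 and read_time_s()<50:
    x+=s; movel(at(x,Z),None,.02); p=push(); L.append((round(x,4),*np.round(p,2).tolist()))
    if p[0]>b+3.8: break
    s=.0005 if p[0]>b+.8 else .001
print(*L,sep="\n");w=np.array(read_eef_pos())[:2]-J
print(w@D,read_time_s(),read_finger_gap()); pause(.3);print(push(12))
save("scene","s1")
```

```text
(-0.081, 4.82, 5.36)
(-0.08, 5.08, 5.1)
(-0.079, 5.23, 4.98)
(-0.078, 5.0, 5.5)
(-0.077, 5.16, 5.24)
(-0.076, 5.31, 5.28)
(-0.075, 5.22, 5.5)
(-0.074, 5.4, 4.97)
(-0.073, 5.61, 5.0)
(-0.072, 4.9, 5.08)
(-0.071, 5.07, 5.07)
(-0.07, 4.95, 5.07)
(-0.069, 5.22, 5.35)
(-0.068, 5.31, 5.28)
(-0.067, 5.14, 5.32)
(-0.066, 5.2, 5.11)
(-0.065, 5.3, 5.49)
(-0.064, 5.16, 5.24)
(-0.063, 5.21, 5.44)
(-0.062, 5.14, 5.57)
(-0.061, 5.26, 5.34)
(-0.06, 5.06, 5.41)
(-0.059, 4.95, 5.05)
(-0.058, 5.02, 4.58)
(-0.057, 5.05, 5.17)
(-0.056, 5.34, 5.34)
(-0.055, 6.36, 4.87)
(-0.0545, 6.85, 4.71)
(-0.054, 7.61, 4.23)
(-0.0535, 8.04, 4.06)
(-0.053, 8.59, 4.15)
(-0.0525, 9.61, 3.85)
-0.056008301785406715 35.1667 0.03909942135936221
(np.float64(9.304788118968315), np.float64(3.492644150212699))
```

Push rose from a steady 5.2 N to 9.5 N over about 3 mm, so the deck is on the bar with about 4 N. I'll let go, back off and check.

Run:
```python
from h import *
move_gripper(.07); pause(.1); e=read_eef_pos(); print(np.round(read_ft_force(),2),read_finger_gap(),np.round(e,4))
movel([e[0],e[1],.14],None,.1)
movel(at(-.10,.30),None,.2); pause(.2)
save("wrist","wf");r=[tip_of("wrist",n)[:1] for n in("wedge_grip","deck_edge")]
for q in r:
    for k in q:
        w=ray("wrist",k["at"],.027 if q is r[0] else .043);v=w[:2]-J;print(np.round(k["at"],1),k["confidence"],np.round([v@D,v@[-D[1],D[0]]],4))
save("scene","s2");print(read_time_s())
a=cv2.imread("pics/s1.png")[130:340,80:360];b=cv2.imread("pics/s2.png")[130:340,80:360];c=cv2.imread("pics/wf.png")
cv2.imwrite("pics/f.png",np.hstack([cv2.resize(b,(400,300)),cv2.resize(c,(400,300))]))
```

```text
[ 0.99 -0.13  0.18] 0.06961594404455303 [0.5564 0.0076 0.032 ]
[279.9 199. ] 0.59 [-0.0609 -0.004 ]
[284.2 245.3] 0.57 [0.0028 0.0021]
38.825
```

View pics/f.png

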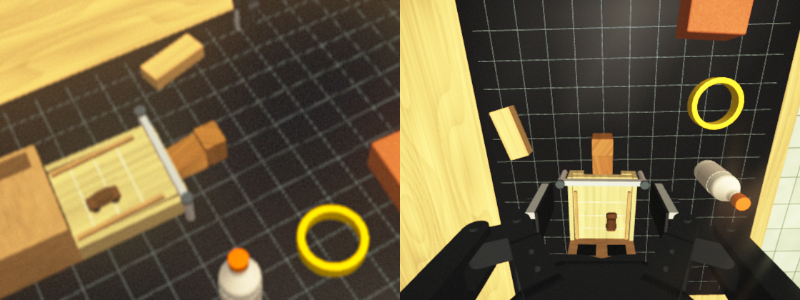

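The wedge is in place with the deck raised (left: wedge under the bar; right: centred). I'll check that it didn't creep back on release by comparing the pictures before and after.

Run:
```python
import cv2,numpy as np
a=cv2.imread("pics/s1.png");b=cv2.imread("pics/s2.png")
# deck texture (car + rails) shift by phase correlation / template match
g=lambda i:cv2.cvtColor(i,6).astype(np.float32)
for n,(r0,r1,c0,c1) in dict(car=(245,285,130,180),wall=(250,300,50,105)).items():
    A=g(a)[r0:r1,c0:c1];B=g(b)[r0:r1,c0:c1];print(n,cv2.phaseCorrelate(A,B,cv2.createHanningWindow(A.shape[::-1],cv2.CV_32F)),abs(A-B).mean())
s0=cv2.imread("pics/scene0.png");A=g(s0)[245:285,130:180];B=g(b)[245:285,130:180];print("lift",cv2.phaseCorrelate(A,B,cv2.createHanningWindow(A.shape[::-1],cv2.CV_32F)))
w=cv2.imread("pics/wf.png")[170:290,220:340]
cv2.imwrite("pics/f2.png",np.hstack([cv2.resize(a[190:270,140:250],(400,290),interpolation=2),cv2.resize(w,(390,290),interpolation=2)])[:, :800])
```

```text
car ((0.02561460221913947, -0.005248625435729792), 0.968078309059143) 0.8392959
wall ((0.10249638183986676, -0.01422249271488596), 1.0855982214609783) 2.38
lift ((-1.5128865887244736, -0.7578535709990142), 1.0729456729888915)
```

View pics/f2.png

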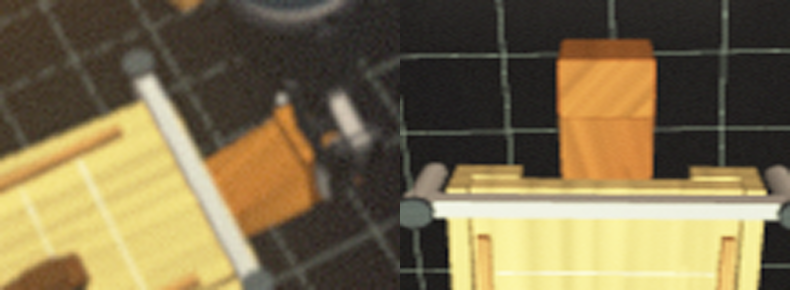

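The deck moved less than 0.1 mm on release: the car shifted 0.03 px, against 1.7 px for the whole lift. The arm's residual push was also inward, so contact with the bar is held.

```bash
python3 -c "
from bench import *
print(read_time_s(),sign_off())"
```

```text
the job is handed in; nothing more can be done
38.825 None
```

I handed the job in at 38.8 s. The wedge is under the middle of the deck's front edge and holds the deck against the bridge bar with about 4 N, estimated from the rise in push force. The deck did not visibly drop when the gripper let go, and the arm stayed clear of the brick, tape, offcut and glue bottle.

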